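# Shut the dark box on its folding lid stay

## Task

Shut the open dark box so that a dark reading can be taken of the sensor head inside. Its lid is propped by a folding stay inside the left wall, locked past dead centre: first push the stay's knuckle back, just until it clicks through and the stay is broken with the lid still up, then lower the lid gently, guided all the way, until it is fully shut. Do not let the lid drop, and do not disturb the sensor head, or the power meter and bottle on the bench.

Things in the scene. Friction and masses are not known exactly. Their poses are not given: they have to be found in the camera images.
- dark_box: light-tight test box of grey painted sheet steel, black inside, fixed to the bench: 200 mm deep along its x axis (from the front near the robot to the hinge side), 250 mm wide along y (left), rim 90 mm above the bench, walls 3 mm, inner floor at 12 mm. Origin: centre of its underside, on the bench. Positions below in 'box x, y, z' are in this frame
- lid_hinge (a point): middle of the lid's hinge line, which runs along box y at the top of the back wall (box x +100, y 0, z 90 mm). The handle's bar lies 240 mm from this line and 12 mm to the outer side of the hinge plane: with the lid at angle a it is at box x = 100 - 240 cos a + 12 sin a, z = 90 + 240 sin a + 12 cos a (mm)
- dark_lid (a joint): opening angle of the lid (rad): 0 shut, 1.12 propped open, leaning over the box. 200 x 250 mm steel hood with a 24 mm skirt, 0.47 to 0.63 kg. With the stay locked it cannot be lowered. With the stay broken its stiff hinges hold it where it is left down to 0.95 rad; somewhere between 0.93 and 0.8 rad it begins to fall of itself unless held
- lid_handle (a point): middle of the lid's bow handle, by which it is lowered: round steel bar 11 mm thick, 110 mm long along box y, on two posts at its ends, bar axis 40 mm out from the lid's front skirt. Lid open, it points up and towards the robot; lid shut, level towards the robot, 102 mm above the bench. The bar can turn between the fingers as the lid comes down
- stay_upper (a joint): knuckle angle of the folding stay (rad): -0.14 locked on its stop, 0 dead centre, positive as the knuckle folds back towards the hinge, about 2.6 folded with the lid shut. A spring clip holds it: the push at the tab rises to about 8 N, then clicks through near 0.16 and pushes the knuckle on towards 0.45. Pushed beyond about 0.9 it pulls the lid so low that the lid drops
- stay_tab (a point): middle of the front face of the stay's thumb tab: a steel flange 22 mm wide (along box y, bent inwards) and 34 mm long, on the lower link at the knuckle, its face 9 mm in front of the link's middle. It faces the robot and upwards; pushed at right angles to the link (away from the robot and down) it swings back about the foot by some 0.3 rad until the click is over
- stay_foot (a point): pivot of the stay's lower link on the left wall (box x -20, y +107, z 60 mm); its axis is along box y
- sensor_mid (a point): middle of the plated sensor head, a round drum 83 mm wide and 84 mm tall standing loose on the floor of the box (half-way up); stays where it is
- meter_mid (a point): middle of the hand-held power meter, 134 x 78 x 30 mm, lying on the bench; stays where it is
- bottle_mid (a point): middle of the dispenser bottle, 46 mm round and 130 mm tall, standing on the bench; stays where it is
- stay_knuckle (a point): knuckle pin of the stay, which joins two flat steel links of 81 mm that stand just inside the left wall of the box (18 mm in from the wall's outer face): the lower link from the foot on the wall to this knuckle, the upper one from here to the lid's skirt. Locked, the lower link leans back 0.42 rad from vertical
Things that resemble listed ones, but are neither listed nor needed, are in the scene too. Leave any brown or green look-alike of the part that bears sensor_mid alone.

How it is judged:
By the outcome, as a careful person would: the job done as asked, in the order asked, and still so for the second after the job is handed in, with the robot touching nothing.
It also fails if it takes over 48 s, if anything falls off the work surface, if the arm or the gripper's body presses on something with over 40 N, if the wrist force passes 120 N, or if a joint passes its speed limit or range.

## Robot

A 6-joint arm with a two-finger parallel gripper is mounted at the origin on a cart in front of the work surface, level with it; the furniture and walls round the work are solid. World frame = base frame: x ahead of the robot, y to its left, z up, the work surface at z = 0. Lengths are in m, angles in rad, forces in N, time in s.
With the tool pointing down it reaches from about 0.3 to 0.875 m from the base axis. Payload 6.4 kg.
Tool frame: the origin (TCP) lies on the centre line of the jaws, within the pads' length; the fingertips stand ctrl.tip_extent ahead of it and the grasp point (between the pads) lies 8 mm behind it (ctrl.tip_extent is the distance from the TCP to the fingertips, in m); z points along the fingers, y is the line along which they close (so a half turn about z gives the same grasp; the last joint's range is limited). The gripper opens to 85 mm and grips with 20 to 120 N. Pads are 22 mm wide; open, the fingers measure 114 mm over their backs; the gripper's body (76 mm by 85 mm) begins 54 mm behind the grasp point. The pads swing forward as they close: fully open they stand 13 mm farther back than shut.
Start: joints at [-0.206, 0.181, 1.607, -0, 1.354, -0.206], TCP at [0.575, 0, 0.242] pointing down, gripper open.
Joint ranges: [-2.99, 2.99], [-0.89, 2.07], [0.3, 2.58], [-1.14, 4.28], [0, 2.63], [-3.12, 3.12]. Speed limits (rad/s): [2.57, 2.57, 3.01, 3.14, 3.14, 3.14].

## Interface

Orientations are given as a unit quaternion [w, x, y, z].
In Python, from bench import ctrl gives the robot as it stands.
- The arm moves only by the shell command python3 -m handwheel 'ROWS'. ROWS is JSON, a list of rows, each a list of 7 numbers: the turn, a rotation vector about the tool's x, y, z as a fraction of full scale, then the shift along the tool's x, y, z as a fraction of full scale, then the opening, from 0 (shut) to 1 (fully open). In form: [[rx, ry, rz, x, y, z, jaw], ...]. A call has exactly 8 rows; each row shifts and turns the commanded pose from where the row before left it, along the tool's axes as they then stand; what a row does not reach is not made up. Full scale, the value 1, is 300 mm for a shift and pi rad for a turn. A row lasts 1/10 s, in which the tool goes at most 50 mm and 8.59 degrees, less where a joint would pass 70% of its speed; a pose out of reach is approached as far as the arm can. A call with a number of a shift or a turn outside -1 to 1 is refused whole. A call with a gripper value outside its range is refused whole. The fingers move at their own pace and stop on an object; the grip force is fixed at half the most. Time passes only in rows, so rows that do not move let the fingers close, or fill a call up. It gives the time, the measured TCP pose, the force, the opening and the grip force at its end, in the units of the state.
- ctrl.get_obs(): the state, without advancing time (a new reading comes with each control period).
- ctrl.camera(name): name is "scene" or "side" or "wrist"; returns the picture (420x560x3 uint8, blue, green, red); there is no depth.
- ctrl.camera_model(name): a dict with "camera_matrix" (3x3 intrinsics, pixels), "cam_to_world" (4x4, takes a point from camera to world coordinates). Camera axes: x right, y up, looking along -z (the intrinsics and any distortion apply to the point x, -y, -z); pixel columns grow to the right and rows downward; lengths in m; the calibration is good to about 2 mm. The wrist camera is an equidistant fisheye: a pixel r from the principal point sees the ray r / f radians off the axis. A picture is of the moment at which its call begins: read the wrist's pose just before it. camera_model takes no time and is no camera call; for the wrist camera it gives the pose at the moment of the call.
- ctrl.hand_in(): hands the job in; it is judged then, once.
The state is a dict: "time_s": time; "q": joint angles; "dq": joint speeds; "joint_efforts": joint torques, N m; "eef_pos": TCP position; "eef_rot": TCP orientation; "wrist_force": force on the tool from outside, world axes, zero at the start; "torque": the same for the moment, N m; "opening": opening from 0.0 (shut) to 1.0 (fully open); "grasp_force": force on a finger pad.
Only numpy, scipy, OpenCV 4.12 (cv2) and the standard library are available. Lean on these libraries where they do the work, as an engineer would, in place of code of your own. Each camera call takes 0.05 s, during which the arm holds its last target. There are 200 camera calls.

## Working session

There is one attempt and no reset: what is moved stays moved. The work goes in short steps, Python scripts to look and compute and a shell command to move; the robot and the scene stay as the last step left them, time stands still between calls to the robot, and variables do not carry over. Pictures are saved under pics/ and viewed, at most 11 in all, crops included, and the job is handed in when it is done.

```bash
mkdir -p pics; ls
python3 - <<'E'
from bench import ctrl
import cv2,numpy as np
o=ctrl.get_obs();print(o['time_s'],o['eef_pos'],o['eef_rot'],ctrl.tip_extent)
for n in('scene','side','wrist'):
    m=ctrl.camera_model(n);print(n,{k:np.round(v,4).tolist() if not isinstance(v,str) else v for k,v in m.items()})
    im=ctrl.camera(n);cv2.imwrite(f'pics/{n}0.png',im)
E
```

```text
pics
0.0 [5.74455121e-01 1.17730546e-04 2.41399999e-01] [-7.19377649e-04  7.07105781e-01  7.07107245e-01 -4.91067600e-04] 0.011
scene {'camera_matrix': [[517.522, 0.0, 273.0812], [0.0, 517.522, 211.2531], [0.0, 0.0, 1.0]], 'cam_to_world': [[0.5982, 0.585, -0.5477, -0.2063], [-0.8013, 0.4271, -0.4189, -0.6686], [-0.0111, 0.6894, 0.7243, 1.2028], [0.0, 0.0, 0.0, 1.0]]}
side {'camera_matrix': [[385.698, 0.0, 279.6947], [0.0, 385.698, 206.8549], [0.0, 0.0, 1.0]], 'cam_to_world': [[-0.9979, 0.049, -0.0412, 0.5299], [-0.0635, -0.6723, 0.7375, 0.7434], [0.0084, 0.7386, 0.6741, 0.9425], [0.0, 0.0, 0.0, 1.0]]}
wrist {'camera_matrix': [[325.1923, 0.0, 277.9368], [0.0, 325.1923, 207.3567], [0.0, 0.0, 1.0]], 'cam_to_world': [[1.0, -0.0017, 0.0019, 0.5736], [0.001, 0.9486, 0.3166, 0.0822], [-0.0024, -0.3166, 0.9486, 0.3731], [0.0, 0.0, 0.0, 1.0]]}
```

View pics/scene0.png

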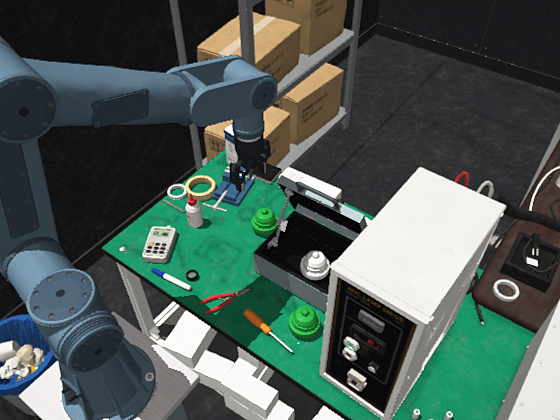

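View pics/side0.png

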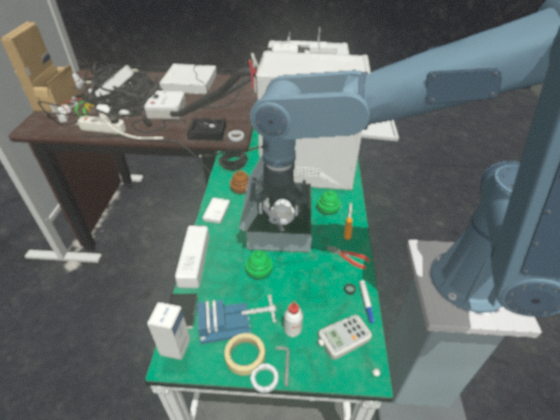

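Run:
```python
import cv2,numpy as np
a=cv2.imread('pics/scene0.png')[155:315,225:385];a=cv2.resize(a,None,fx=3.75,fy=3.75,interpolation=cv2.INTER_CUBIC)
cv2.imwrite('pics/scenecrop.png',a)
```

```text
(no output)
```

View pics/scenecrop.png

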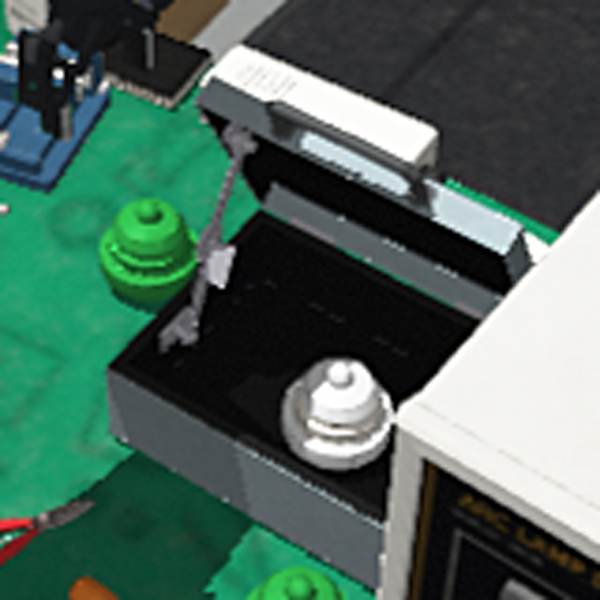

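View pics/wrist0.png

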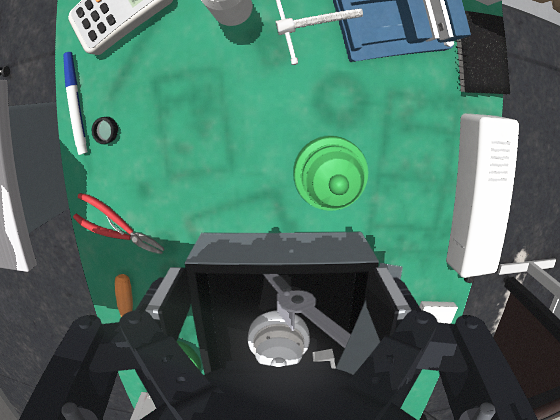

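The scene view shows the box at about (310,250), with the plated drum in it at (315,265). The green look-alikes at (263,220) and (305,320) and the brown one seen from the side at (240,182) stand outside the box. In the enlarged crop, the stay runs from the foot at (180,330) past the pale tab at (220,268), and the handle is at (350,150). The wrist view shows the rim of the left wall from (188,265) to (384,265), with its foot from (201,235) to (364,233).

```bash
cat > h.py <<'E'
import numpy as np,cv2
from bench import ctrl
def proj(m,P,fish=False):
    K=np.array(m['camera_matrix']);T=np.linalg.inv(np.array(m['cam_to_world']))
    p=np.atleast_2d(P)@T[:3,:3].T+T[:3,3];p=p*[1,-1,-1]
    if fish:
        r=np.hypot(p[:,0],p[:,1]);s=np.arctan2(r,p[:,2])/np.maximum(r,1e-9)
        return p[:,:2]*s[:,None]*K[0,0]+K[:2,2]
    return p[:,:2]/p[:,2:]*K[0,0]+K[:2,2]
def b2w(v,P):
    c,s=np.cos(v[2]),np.sin(v[2]);P=np.atleast_2d(P)/1000.
    return np.c_[v[0]+c*P[:,0]-s*P[:,1],v[1]+s*P[:,0]+c*P[:,1],P[:,2]]
E
python3 - <<'E'
from h import *
from scipy.optimize import least_squares
S=ctrl.camera_model('scene');W=ctrl.camera_model('wrist')
BS=[[-100,125,90],[-100,125,0]];ps=np.array([[254.3,253.7],[256.5,272.3]])
BW=[[-100,125,90],[100,125,90],[-100,125,0],[100,125,0]];pw=np.array([[188,265],[384,265],[201,235],[364,233]])
f=lambda v:np.r_[(proj(S,b2w(v,BS))-ps).ravel(),(proj(W,b2w(v,BW),True)-pw).ravel()]
r=least_squares(f,[.57,-.2,0]);print(r.x,np.round(r.fun,1))
v=r.x;np.save('v.npy',v)
a=1.12
pts={'foot':[-20,107,60],'knuckle':[13,107,134],'tab':[5,94,138],'barL':[100-240*np.cos(a)+12*np.sin(a),55,90+240*np.sin(a)+12*np.cos(a)],'barR':[100-240*np.cos(a)+12*np.sin(a),-55,90+240*np.sin(a)+12*np.cos(a)]}
for k,p in pts.items():
    q=b2w(v,p);print(k,q.round(3),'crop',((proj(S,q)-[225,155])*3.75).round(),'wrist',proj(W,q,True).round())
E
```

```text
[ 0.58145513 -0.20091907  0.00828269] [ 0.3 -1.7 -0.8 -0.6 -1.   2.1 -1.5  0.6  4.  -2.  -1.6 -1.1]
foot [[ 0.561 -0.094  0.06 ]] crop [[195. 333.]] wrist [[267. 269.]]
knuckle [[ 0.594 -0.094  0.134]] crop [[220. 242.]] wrist [[300. 309.]]
tab [[ 0.586 -0.107  0.138]] crop [[228. 252.]] wrist [[292. 323.]]
barL [[ 0.587 -0.146  0.311]] crop [[278. 102.]] wrist [[300. 527.]]
barR [[ 0.588 -0.256  0.311]] crop [[419. 170.]] wrist [[294. 554.]]
```

```bash
python3 -m handwheel '[[0,0,0,0,-0.12,0,0],[0,0,0,0,-0.12,0,0],[-0.042,0,0,0,0,0,0],[-0.042,0,0,0,0,0,0],[-0.042,0,0,0,0,0,0],[-0.042,0,0,0,0,0,0],[-0.042,0,0,0,0,0,0],[-0.042,0,0,0,0,0,0]]'
python3 - <<'E'
from h import *
from scipy.spatial.transform import Rotation as R
o=ctrl.get_obs();w=np.array(o['eef_rot']);M=R.from_quat(w[[1,2,3,0]]).as_matrix();print(M.round(3))
v=np.load('v.npy');c=b2w(v,[8,95,130])[0];t=np.array([.72,0,-.69])
for b in(.07,):print('shift tool units',M.T@(c-t*(b+.011)-o['eef_pos'])/.3,o['q'])
E
```

```text
time_s: 0.95
eef_pos: [0.5028, -0.0002, 0.2428]
eef_rot: [0.275, 0.652, 0.652, 0.274]
wrist_force: [0.6, 3.0, 0.6]
opening: 0.002
grasp_force: 0.0
[[ 0.001  0.699  0.716]
 [ 1.     0.001 -0.002]
 [-0.002  0.716 -0.699]]
shift tool units [-0.35178229 -0.07162496  0.19886658] [-0.42886045 -0.48632882  2.37702035  0.57331801  0.57687536 -0.80557573]
```

```bash
python3 -m handwheel '[[0,0,0,-0.09,-0.02,0,0],[0,0,0,-0.09,-0.02,0,0],[0,0,0,-0.09,-0.015,0,0],[0,0,0,-0.08,-0.015,0,0],[0,0,0,0,0,0.06,0],[0,0,0,0,0,0.06,0],[0,0,0,0,0,0.06,0],[0,0,0,0,0,0,0]]'
python3 - <<'E'
from h import *
v=np.load('v.npy');m=ctrl.camera_model('wrist');im=ctrl.camera('wrist');o=ctrl.get_obs();print(o['eef_pos'])
P={'foot':[-20,107,60],'kn':[13,107,134],'tab':[8,95,130],'fl':[-100,125,90],'bl':[100,125,90]}
im2=im.copy()
for k,p in P.items():
    q=proj(m,b2w(v,p),True)[0];print(k,q.round());cv2.circle(im2,tuple(int(x) for x in q),2,(0,0,255),-1)
cv2.imwrite('pics/w1.png',cv2.resize(im2,(800,600),interpolation=cv2.INTER_CUBIC))
E
```

```text
time_s: 1.75
eef_pos: [0.5264, -0.1044, 0.1873]
eef_rot: [0.271, 0.653, 0.653, 0.272]
wrist_force: [-0.0, 1.3, 0.3]
opening: -0.002
grasp_force: 0.0
[ 0.52623865 -0.10426758  0.18812037]
foot [197. 196.]
kn [293. 206.]
tab [284. 222.]
fl [110. 205.]
bl [320. 158.]
```

View pics/w1.png

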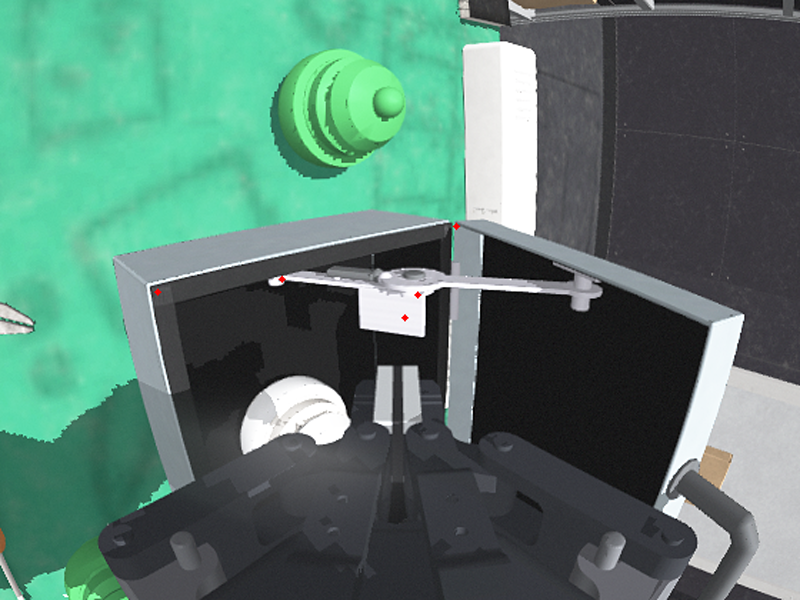

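The tab is the white plate at (393,312), about 4 mm nearer than I predicted. The fingertips are in line with it, roughly 70 mm away.

```bash
python3 -m handwheel '[[0,0,0,0,0,0.06,0],[0,0,0,0,0,0.06,0],[0,0,0,0,0,0.06,0],[0,0,0,0,0,0.02,0],[0,0,0,0,0,0.01,0],[0,0,0,0,0,0.01,0],[0,0,0,0,0,0,0],[0,0,0,0,0,0,0]]'
```

```text
time_s: 2.6
eef_pos: [0.5736, -0.1051, 0.1436]
eef_rot: [0.273, 0.652, 0.652, 0.273]
wrist_force: [-0.1, 0.5, -0.3]
opening: 0.002
grasp_force: 0.0
```

```bash
python3 -m handwheel '[[0,0,0,0,0,0.01,0],[0,0,0,0,0,0.01,0],[0,0,0,0,0,0.01,0],[0,0,0,0,0,0.01,0],[0,0,0,0,0,0,0],[0,0,0,0,0,0,0],[0,0,0,0,0,0,0],[0,0,0,0,0,0,0]]'
```

```text
time_s: 3.4
eef_pos: [0.582, -0.1049, 0.1344]
eef_rot: [0.272, 0.652, 0.652, 0.273]
wrist_force: [-0.4, -0.2, 0.3]
opening: -0.001
grasp_force: 0.0
```

```bash
python3 -m handwheel '[[0,0,0,0,0,0.01,0],[0,0,0,0,0,0.01,0],[0,0,0,0,0,0,0],[0,0,0,0,0,0,0],[0,0,0,0,0,0,0],[0,0,0,0,0,0,0],[0,0,0,0,0,0,0],[0,0,0,0,0,0,0]]'
python3 - <<'E'
from h import *
im=ctrl.camera('wrist');cv2.imwrite('pics/w2.png',cv2.resize(im[80:320,140:460],(800,600),interpolation=cv2.INTER_CUBIC))
E
```

```text
time_s: 4.2
eef_pos: [0.5865, -0.105, 0.1305]
eef_rot: [0.273, 0.652, 0.652, 0.273]
wrist_force: [-0.3, -0.7, -0.0]
opening: -0.005
grasp_force: 0.0
```

View pics/w2.png

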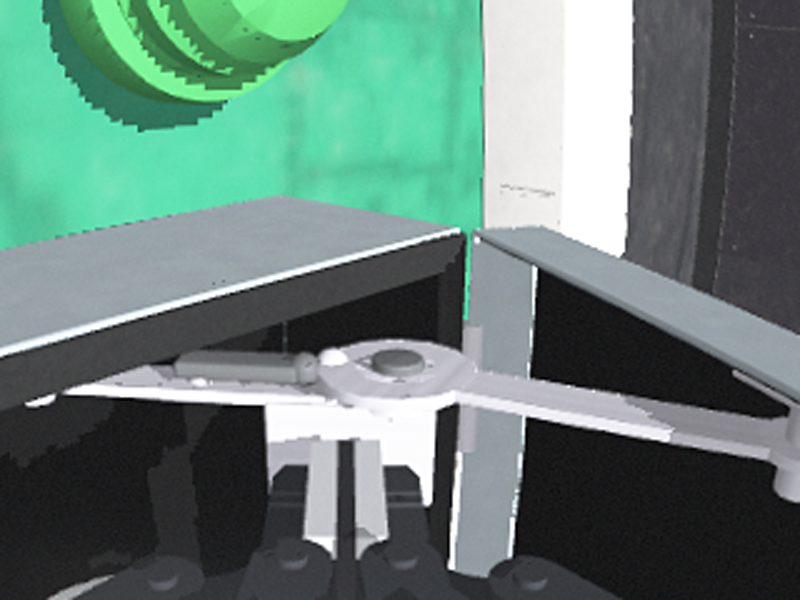

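Fingertips stand centred just in front of the tab (tab at 265–435, tips at 320–385), so I go on.

```bash
python3 -m handwheel '[[0,0,0,0,0,0.01,0],[0,0,0,0,0,0.01,0],[0,0,0,0,0,0,0],[0,0,0,0,0,0,0],[0,0,0,0,0,0,0],[0,0,0,0,0,0,0],[0,0,0,0,0,0,0],[0,0,0,0,0,0,0]]'; python3 -m handwheel '[[0,0,0,0,0,0.01,0],[0,0,0,0,0,0,0],[0,0,0,0,0,0,0],[0,0,0,0,0,0,0],[0,0,0,0,0,0,0],[0,0,0,0,0,0,0],[0,0,0,0,0,0,0],[0,0,0,0,0,0,0]]'
```

```text
time_s: 5.05
eef_pos: [0.5907, -0.105, 0.1262]
eef_rot: [0.273, 0.652, 0.652, 0.273]
wrist_force: [0.1, 0.1, -0.3]
opening: 0.002
grasp_force: 0.0
time_s: 5.85
eef_pos: [0.5929, -0.105, 0.1241]
eef_rot: [0.273, 0.652, 0.652, 0.273]
wrist_force: [0.9, 0.0, 0.4]
opening: 0.002
grasp_force: 0.0
```

Run:
```python
from h import *
im=ctrl.camera('wrist');s=ctrl.camera('side');sc=ctrl.camera('scene');cv2.imwrite('pics/side1.png',s)
a=cv2.resize(im[130:330,180:380],(500,500),interpolation=cv2.INTER_CUBIC);b=cv2.resize(sc[170:290,250:322],(300,500),interpolation=cv2.INTER_CUBIC)
cv2.imwrite('pics/w3.png',np.hstack([a,b]));print(ctrl.tip_extent)
```

```text
0.011
```

View pics/w3.png

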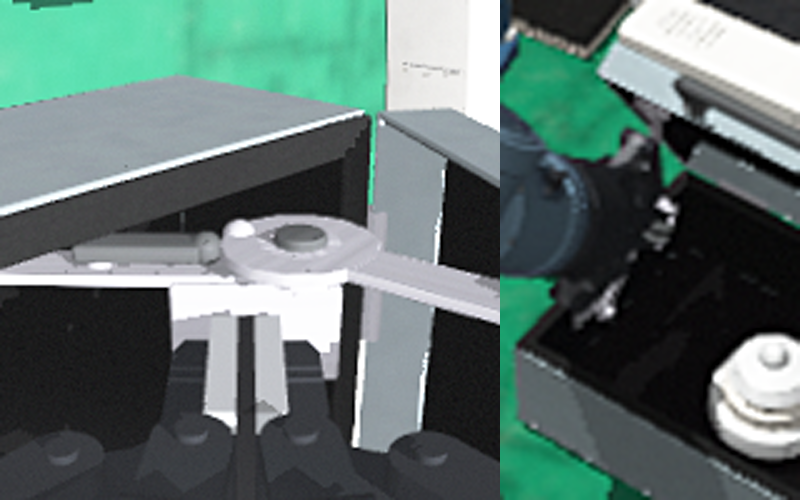

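Run:
```python
from h import *
v=np.load('v.npy');m=ctrl.camera_model('wrist');o=ctrl.get_obs();p0=np.array(o['eef_pos'])
for n,p in(('w1',[.52624,-.10427,.18812]),('w2',[.5865,-.105,.1305]),('w3',p0)):
    m2=dict(m);C=np.array(m['cam_to_world']).copy();C[:3,3]+=np.array(p)-p0;m2['cam_to_world']=C
    for t in(.42,.5,.6,.7):
        K=[-20+81*np.sin(t),110,60+81*np.cos(t)]
        U=[100-0,0,0]
        print(n,t,'kn',proj(m2,b2w(v,K),True)[0].round(),end=' ')
    print('foot',proj(m2,b2w(v,[-20,110,60]),True)[0].round(),'bl',proj(m2,b2w(v,[100,125,90]),True)[0].round())
    tip=np.array(p)+.011*np.array([.716,0,-.7]);print('tip',proj(m2,tip,True).round(),'tcp',proj(m2,np.array(p),True).round())
```

```text
w1 0.42 kn [292. 202.] w1 0.5 kn [294. 199.] w1 0.6 kn [296. 196.] w1 0.7 kn [297. 193.] foot [196. 192.] bl [319. 158.]
tip [[280. 272.]] tcp [[280. 283.]]
w2 0.42 kn [296. 254.] w2 0.5 kn [300. 248.] w2 0.6 kn [302. 241.] w2 0.7 kn [303. 235.] foot [160. 230.] bl [331. 176.]
tip [[280. 272.]] tcp [[280. 283.]]
w3 0.42 kn [297. 263.] w3 0.5 kn [301. 257.] w3 0.6 kn [304. 249.] w3 0.7 kn [305. 242.] foot [154. 236.] bl [333. 179.]
tip [[280. 272.]] tcp [[280. 283.]]
```

Run:
```python
from h import *
v=np.load('v.npy');m=ctrl.camera_model('scene')
a0,b0=cv2.imread('pics/scene0.png'),ctrl.camera('scene');cv2.imwrite('pics/scene1.png',b0)
for t in(.42,.52,.62,.72,.82,.92):
    c,s=np.cos(t),np.sin(t);K=np.array([-20+70*s-9*c,96,60+70*c+9*s]);print('lean',t,'tab',proj(m,b2w(v,K))[0].round(1))
for a in(1.12,1.1,1.07,1.04,1.0,.95):
    f=lambda r,h,y:proj(m,b2w(v,[100-r*np.cos(a)+h*np.sin(a),y,90+r*np.sin(a)+h*np.cos(a)]))[0].round(1)
    print('lid',a,'cornerOut',f(200,24,125),'cornerIn',f(200,0,125),'bar L,R',f(240,12,55),f(240,12,-55))
x=np.hstack([cv2.resize(i[160:235,265:345],(400,375),interpolation=cv2.INTER_CUBIC) for i in(a0,b0)])
cv2.imwrite('pics/cmp.png',x)
```

```text
lean 0.42 tab [284.2 225.5]
lean 0.52 tab [285.6 224.7]
lean 0.62 tab [286.9 224. ]
lean 0.72 tab [288.1 223.6]
lean 0.82 tab [289.3 223.4]
lean 0.92 tab [290.3 223.4]
lid 1.12 cornerOut [283.  174.2] cornerIn [278.3 181.6] bar L,R [299.3 182.2] [336.8 200.3]
lid 1.1 cornerOut [282.2 175.4] cornerIn [277.5 182.9] bar L,R [298.2 183.8] [335.8 202. ]
lid 1.07 cornerOut [281.  177.1] cornerIn [276.3 184.8] bar L,R [296.7 186.1] [334.3 204.4]
lid 1.04 cornerOut [279.7 179. ] cornerIn [275.1 186.7] bar L,R [295.3 188.5] [332.8 206.9]
lid 1.0 cornerOut [278.1 181.5] cornerIn [273.6 189.3] bar L,R [293.3 191.7] [330.8 210.3]
lid 0.95 cornerOut [276.1 184.6] cornerIn [271.8 192.7] bar L,R [290.9 195.8] [328.4 214.5]
```

View pics/cmp.png

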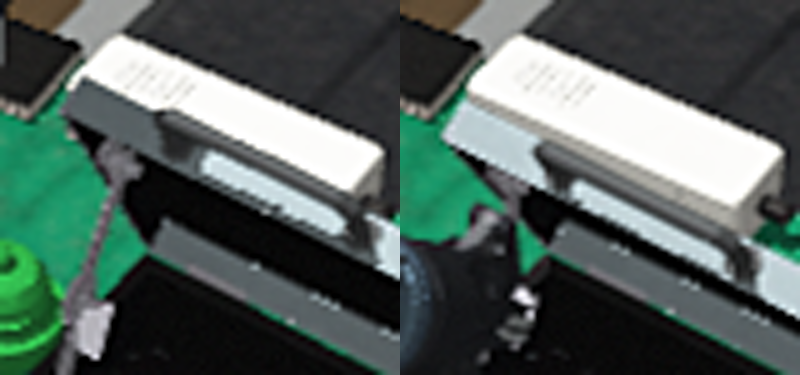

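The lid's near corner has moved from (278,182) to (274,188), so the lid now stands at about 1.02 rad. The stay has clicked through and the lid is still up, so I withdraw at once.

```bash
python3 -m handwheel '[[0,0,0,0,0,-0.05,0],[0,0,0,0,0,-0.12,0],[0,0,0,0,0,-0.12,0],[0,0,0,0,0.065,-0.12,0],[0,0,0,0,0.065,-0.12,0],[0,0,0,0,0.065,-0.11,0],[0,0,0,0,0.065,-0.11,0],[0,0,0,0,0.065,-0.1,0]]'; python3 -m handwheel '[[0.042,0,0,0,0,0,0.5],[0.042,0,0,0,0,0,0.5],[0.042,0,0,0,0,0,0.5],[0.042,0,0,0,0,0,0.5],[0.042,0,0,0,0,0,0.5],[0.04,0,0,0,0,0,0.5],[0,0,0,0,0,0,0.5],[0,0,0,0,0,0,0.5]]'
python3 - <<'E'
from h import *
from scipy.spatial.transform import Rotation as R
s=ctrl.camera('scene');cv2.imwrite('pics/scene2.png',s)
o=ctrl.get_obs();w=np.array(o['eef_rot']);M=R.from_quat(w[[1,2,3,0]]).as_matrix();print(M.round(3),o['eef_pos'],o['q'])
v=np.load('v.npy');a=1.02
b=b2w(v,[100-240*np.cos(a)+12*np.sin(a),0,90+240*np.sin(a)+12*np.cos(a)])[0];print('bar',b,'shift to 70 above grip',M.T@(b+[0,0,.062]-o['eef_pos'])/.3)
E
```

```text
time_s: 6.85
eef_pos: [0.4791, -0.1047, 0.3746]
eef_rot: [0.273, 0.652, 0.652, 0.272]
wrist_force: [0.8, -0.7, -0.3]
opening: -0.001
grasp_force: 0.0
time_s: 7.65
eef_pos: [0.4802, -0.1046, 0.3717]
eef_rot: [0.002, 0.707, 0.707, 0.003]
wrist_force: [-0.4, 0.6, -0.3]
opening: 0.5
grasp_force: 0.0
[[-0.     1.     0.008]
 [ 1.     0.     0.001]
 [ 0.001  0.008 -1.   ]] [ 0.47969059 -0.10471119  0.3721927 ] [-0.45982369 -0.09755039  1.63719524  0.00405132  1.59512484 -0.46013654]
bar [ 0.56607312 -0.20104648  0.30078632] shift to 70 above grip [-0.32125942  0.2875489   0.03343844]
```

```bash
python3 -m handwheel '[[0,0,0,-0.08,0,0,0.5],[0,0,0,-0.08,0,0,0.5],[0,0,0,-0.08,0.07,0,0.5],[0,0,0,-0.08,0.07,0,0.5],[0,0,0,0,0.08,0,0.5],[0,0,0,0,0.067,0,0.5],[0,0,0,0,0,0,0.5],[0,0,0,0,0,0,0.5]]'
python3 - <<'E'
from h import *
v=np.load('v.npy');m=ctrl.camera_model('wrist');im=ctrl.camera('wrist');s=ctrl.camera('scene');cv2.imwrite('pics/scene3.png',s)
print(ctrl.get_obs()['eef_pos'])
for a in(1.04,1.02,1.0,.98):
    f=lambda r,h,y:proj(m,b2w(v,[100-r*np.cos(a)+h*np.sin(a),y,90+r*np.sin(a)+h*np.cos(a)]),True)[0].round(1)
    print(a,'bar',f(240,12,55),f(240,12,-55),'cornerOut/In',f(200,24,125),f(200,0,125))
A=cv2.resize(im[130:420,140:430],(500,500),interpolation=cv2.INTER_CUBIC);B=cv2.resize(s[160:235,265:310],(300,500),interpolation=cv2.INTER_CUBIC)
cv2.imwrite('pics/w4.png',np.hstack([A,B]))
E
```

```text
time_s: 8.5
eef_pos: [0.565, -0.201, 0.3737]
eef_rot: [0.003, 0.707, 0.707, 0.003]
wrist_force: [-0.4, 0.6, -0.0]
opening: 0.501
grasp_force: 0.0
[ 0.56494219 -0.20090368  0.37388522]
1.04 bar [286.9 145.9] [286.6 296.2] cornerOut/In [328.8  43.8] [298.1  45.8]
1.02 bar [280.  145.5] [280.8 294.6] cornerOut/In [323.3  44. ] [293.2  46.2]
1.0 bar [273.4 145.1] [275.2 292.9] cornerOut/In [317.8  44.2] [288.5  46.7]
0.98 bar [267.  144.6] [269.8 291.2] cornerOut/In [312.5  44.5] [283.9  47.1]
```

View pics/w4.png

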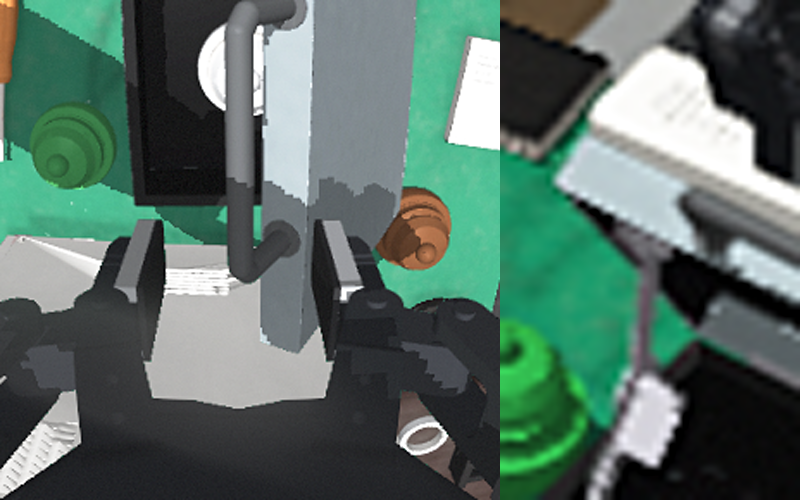

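The wrist crop shows the bar running along column 242 from row 20 to row 270, midway between the pads. That matches a lid angle of 1.02. I descend and grip.

```bash
python3 -m handwheel '[[0,0,0,0,0,0.05,0.4],[0,0,0,0,0,0.05,0.4],[0,0,0,0,0,0.05,0.4],[0,0,0,0,0,0.05,0.4],[0,0,0,0,0,0.043,0.4],[0,0,0,0,0,0,0.4],[0,0,0,0,0,0,0.4],[0,0,0,0,0,0,0.4]]'; python3 -m handwheel '[[0,0,0,0,0,0,0.3],[0,0,0,0,0,0,0.2],[0,0,0,0,0,0,0.15],[0,0,0,0,0,0,0.1],[0,0,0,0,0,0,0],[0,0,0,0,0,0,0],[0,0,0,0,0,0,0],[0,0,0,0,0,0,0]]'
```

```text
time_s: 9.4
eef_pos: [0.5669, -0.2012, 0.3011]
eef_rot: [0.003, 0.707, 0.707, 0.002]
wrist_force: [-0.3, 0.4, -0.6]
opening: 0.397
grasp_force: 0.0
time_s: 10.2
eef_pos: [0.5664, -0.2011, 0.3008]
eef_rot: [0.002, 0.707, 0.707, 0.002]
wrist_force: [-3.6, 0.7, 4.9]
opening: 0.1
grasp_force: 58.8
```

Run:
```python
from h import *
from scipy.spatial.transform import Rotation as R
w=np.array(ctrl.get_obs()['eef_rot']);M=R.from_quat(w[[1,2,3,0]]).as_matrix();v=np.load('v.npy')
a=1.02-np.arange(0,41)*1.02/40
P=b2w(v,np.c_[100-240*np.cos(a)+12*np.sin(a),0*a,90+240*np.sin(a)+12*np.cos(a)])
D=np.diff(P,axis=0)@M/.3
for i in range(0,40,4):print(a[i+4].round(3),P[i+4].round(4),D[i:i+4].mean(0).round(4))
```

```text
0.918 [ 0.5452 -0.2012  0.2879] [-0.0001 -0.0175  0.0106]
0.816 [ 0.5258 -0.2014  0.273 ] [-0.0001 -0.0163  0.0123]
0.714 [ 0.5079 -0.2015  0.2562] [-0.0001 -0.0149  0.0139]
0.612 [ 0.4919 -0.2017  0.2377] [-0.0001 -0.0135  0.0154]
0.51 [ 0.4779 -0.2018  0.2176] [-0.0001 -0.0118  0.0166]
0.408 [ 0.4659 -0.2019  0.1962] [-0.0001 -0.0101  0.0178]
0.306 [ 0.4562 -0.202   0.1737] [-0.0001 -0.0082  0.0187]
0.204 [ 0.4489 -0.202   0.1504] [-0.     -0.0063  0.0194]
0.102 [ 0.4439 -0.2021  0.1264] [-0.     -0.0042  0.02  ]
0.0 [ 0.4415 -0.2021  0.102 ] [-0.     -0.0022  0.0203]
```

```bash
python3 -m handwheel '[[0,0,0,0,-0.018,0.010,0],[0,0,0,0,-0.0175,0.0105,0],[0,0,0,0,-0.0175,0.011,0],[0,0,0,0,-0.017,0.011,0],[0,0,0,0,-0.0165,0.012,0],[0,0,0,0,-0.0165,0.012,0],[0,0,0,0,-0.016,0.0125,0],[0,0,0,0,-0.016,0.0125,0]]'
```

```text
time_s: 11.0
eef_pos: [0.5264, -0.2014, 0.2735]
eef_rot: [0.003, 0.707, 0.707, 0.002]
wrist_force: [-2.2, 0.7, 7.0]
opening: 0.104
grasp_force: 60.5
```

```bash
python3 -m handwheel '[[0,0,0,0,-0.0152,0.0133,0],[0,0,0,0,-0.015,0.0137,0],[0,0,0,0,-0.0148,0.014,0],[0,0,0,0,-0.0145,0.0145,0],[0,0,0,0,-0.014,0.015,0],[0,0,0,0,-0.0137,0.0152,0],[0,0,0,0,-0.0133,0.0155,0],[0,0,0,0,-0.013,0.0158,0]]'
```

```text
time_s: 11.8
eef_pos: [0.4918, -0.2016, 0.2374]
eef_rot: [0.002, 0.707, 0.707, 0.002]
wrist_force: [-5.6, -1.8, 6.6]
opening: 0.099
grasp_force: 62.1
```

```bash
python3 -m handwheel '[[0,0,0,0,-0.0124,0.0162,0],[0,0,0,0,-0.012,0.0165,0],[0,0,0,0,-0.0116,0.0168,0],[0,0,0,0,-0.0112,0.0171,0],[0,0,0,0,-0.0107,0.0174,0],[0,0,0,0,-0.0103,0.0177,0],[0,0,0,0,-0.0099,0.0179,0],[0,0,0,0,-0.0095,0.0182,0]]'
```

```text
time_s: 12.6
eef_pos: [0.4651, -0.2017, 0.1953]
eef_rot: [0.002, 0.707, 0.707, 0.001]
wrist_force: [-6.6, -3.1, 5.2]
opening: 0.098
grasp_force: 63.6
```

```bash
python3 -m handwheel '[[0,0,0,0,-0.0089,0.0184,0],[0,0,0,0,-0.0084,0.0186,0],[0,0,0,0,-0.008,0.0188,0],[0,0,0,0,-0.0075,0.019,0],[0,0,0,0,-0.007,0.0192,0],[0,0,0,0,-0.0065,0.0194,0],[0,0,0,0,-0.006,0.0195,0],[0,0,0,0,-0.0055,0.0196,0]]'; python3 -m handwheel '[[0,0,0,0,-0.0035,0.013,0],[0,0,0,0,-0.003,0.013,0],[0,0,0,0,-0.0025,0.013,0],[0,0,0,0,-0.0025,0.013,0],[0,0,0,0,-0.002,0.013,0],[0,0,0,0,-0.002,0.013,0],[0,0,0,0,-0.002,0.013,0],[0,0,0,0,-0.002,0.013,0]]'
```

```text
time_s: 13.4
eef_pos: [0.4475, -0.2018, 0.149]
eef_rot: [0.001, 0.707, 0.707, 0.0]
wrist_force: [-8.2, -5.7, 1.9]
opening: 0.097
grasp_force: 65.2
time_s: 14.2
eef_pos: [0.4411, -0.2018, 0.1174]
eef_rot: [0.001, 0.707, 0.707, -0.0]
wrist_force: [-10.8, -6.6, 1.9]
opening: 0.105
grasp_force: 66.0
```

```bash
python3 -m handwheel '[[0,0,0,0,0.002,0.007,0],[0,0,0,0,0.002,0.007,0],[0,0,0,0,0.002,0.007,0],[0,0,0,0,0.001,0.007,0],[0,0,0,0,0,0.007,0],[0,0,0,0,0,0.007,0],[0,0,0,0,0,0,0],[0,0,0,0,0,0,0]]'; python3 -m handwheel '[[0,0,0,0,0,0.006,0],[0,0,0,0,0,0.006,0],[0,0,0,0,0,0,0],[0,0,0,0,0,0,0],[0,0,0,0,0,0,0],[0,0,0,0,0,0,0],[0,0,0,0,0,0,0],[0,0,0,0,0,0,0]]'
```

```text
time_s: 15.0
eef_pos: [0.4396, -0.2017, 0.1032]
eef_rot: [-0.003, 0.707, 0.708, -0.003]
wrist_force: [-23.0, -11.8, -1.5]
opening: 0.106
grasp_force: 66.6
time_s: 15.8
eef_pos: [0.4393, -0.2017, 0.0995]
eef_rot: [-0.003, 0.707, 0.708, -0.003]
wrist_force: [-24.9, -13.2, -1.5]
opening: 0.105
grasp_force: 66.8
```

```bash
python3 -m handwheel '[[0,0,0,-0.002,-0.004,0,0],[0,0,0,-0.002,-0.004,0,0],[0,0,0,0,-0.002,0,0],[0,0,0,0,0,0,0],[0,0,0,0,0,0.004,0],[0,0,0,0,0,0.004,0],[0,0,0,0,0,0,0],[0,0,0,0,0,0,0]]'
python3 - <<'E'
from h import *
v=np.load('v.npy');m=ctrl.camera_model('wrist');im=ctrl.camera('wrist');s=ctrl.camera('scene');cv2.imwrite('pics/scene4.png',s);cv2.imwrite('pics/wr4.png',im)
A=cv2.resize(im,(467,350));B=cv2.resize(s[190:320,225:350],(333,350),interpolation=cv2.INTER_CUBIC)
cv2.imwrite('pics/w5.png',np.hstack([A,B]))
E
```

```text
time_s: 16.6
eef_pos: [0.4391, -0.2018, 0.0979]
eef_rot: [-0.001, 0.707, 0.707, -0.0]
wrist_force: [-12.5, -5.3, -0.6]
opening: 0.098
grasp_force: 66.6
```

View pics/w5.png

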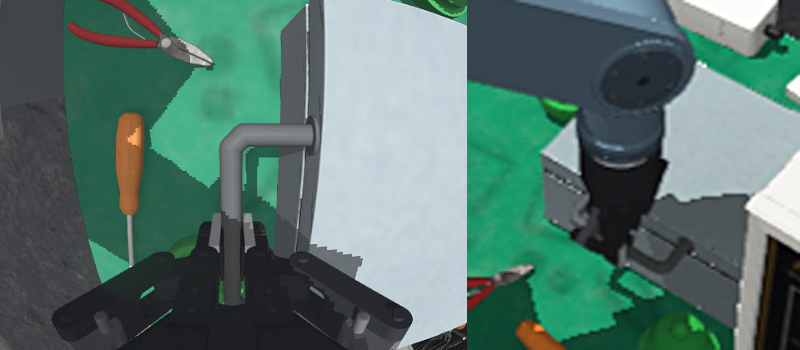

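The lid looks almost shut, with a bright line still showing at the rim. I keep pressing down in small steps until the rim takes the force.

```bash
python3 -m handwheel '[[0,0,0,-0.002,-0.003,0.003,0],[0,0,0,0,-0.003,0.005,0],[0,0,0,0,0,0.005,0],[0,0,0,0,0,0,0],[0,0,0,0,0,0,0],[0,0,0,0,0,0,0],[0,0,0,0,0,0,0],[0,0,0,0,0,0,0]]'; python3 -m handwheel '[[0,0,0,0,-0.002,0.005,0],[0,0,0,0,0,0.005,0],[0,0,0,0,0,0.003,0],[0,0,0,0,0,0,0],[0,0,0,0,0,0,0],[0,0,0,0,0,0,0],[0,0,0,0,0,0,0],[0,0,0,0,0,0,0]]'
```

```text
time_s: 17.5
eef_pos: [0.439, -0.2019, 0.0954]
eef_rot: [-0.0, 0.707, 0.707, 0.001]
wrist_force: [-10.0, 2.0, 7.5]
opening: 0.101
grasp_force: 67.5
time_s: 18.3
eef_pos: [0.4389, -0.2022, 0.0945]
eef_rot: [0.0, 0.707, 0.707, 0.001]
wrist_force: [-19.1, 8.7, 37.4]
opening: 0.1
grasp_force: 71.3
```

The vertical force jumped to 37 N in under 1 mm, so the lid is seated. I ease the press, open the fingers and leave straight up.

```bash
python3 -m handwheel '[[0,0,0,0.002,-0.002,-0.004,0],[0,0,0,0,0,-0.003,0],[0,0,0,0,0,0,0.1],[0,0,0,0,0,0,0.15],[0,0,0,0,0,0,0.2],[0,0,0,0,0,0,0.3],[0,0,0,0,0,0,0.35],[0,0,0,0,0,0,0.35]]'; python3 -m handwheel '[[0,0,0,0,0,-0.02,0.35],[0,0,0,0,0,-0.05,0.35],[0,0,0,0,0,-0.1,0.35],[0,0,0,0,0,-0.1,0.35],[0,0,0,0,0,-0.12,0.35],[0,0,0,0,0,-0.12,0.35],[0,0,0,0.1,0,-0.1,0.35],[0,0,0,0.1,0,0,0.35]]';python3 -m handwheel '[[0,0,0,0.12,0,0,0.35],[0,0,0,0.12,0,0,0.35],[0,0,0,0.12,0,0,0.35],[0,0,0,0.12,0,0,0.35],[0,0,0,0.1,0,0,0.35],[0,0,0,0,0,0,0.35],[0,0,0,0,0,0,0.35],[0,0,0,0,0,0,0.35]]'
python3 - <<'E'
from h import *
v=np.load('v.npy');m=ctrl.camera_model('scene');s=ctrl.camera('scene');S=ctrl.camera('side')
for a in(0,.03,.08):
    f=lambda r,h,y:proj(m,b2w(v,[100-r*np.cos(a)+h*np.sin(a),y,90+r*np.sin(a)+h*np.cos(a)]))[0]
    print(a,[((f(*q)-[225,190])*2.667).round() for q in((240,12,55),(240,12,-55),(200,24,125),(200,0,125))])
A=cv2.resize(s[190:340,225:375],(400,400),interpolation=cv2.INTER_CUBIC);B=cv2.resize(S[150:370,170:390],(400,400),interpolation=cv2.INTER_CUBIC)
cv2.imwrite('pics/end.png',np.hstack([A,B]))
E
```

```text
time_s: 19.1
eef_pos: [0.4398, -0.2021, 0.0941]
eef_rot: [0.002, 0.707, 0.707, 0.002]
wrist_force: [0.3, -0.1, -0.3]
opening: 0.354
grasp_force: 0.0
time_s: 19.9
eef_pos: [0.4407, -0.1433, 0.2827]
eef_rot: [0.007, 0.708, 0.706, 0.003]
wrist_force: [0.1, 0.2, 0.4]
opening: 0.344
grasp_force: 0.0
time_s: 20.7
eef_pos: [0.4388, 0.0311, 0.2775]
eef_rot: [0.002, 0.707, 0.707, 0.002]
wrist_force: [-0.1, 0.4, -0.6]
opening: 0.349
grasp_force: 0.0
0 [array([110., 215.]), array([201., 269.]), array([ 78., 151.]), array([ 79., 165.])]
0.03 [array([110., 211.]), array([202., 264.]), array([ 78., 146.]), array([ 79., 162.])]
0.08 [array([110., 202.]), array([203., 256.]), array([ 79., 139.]), array([ 79., 155.])]
```

View pics/end.png

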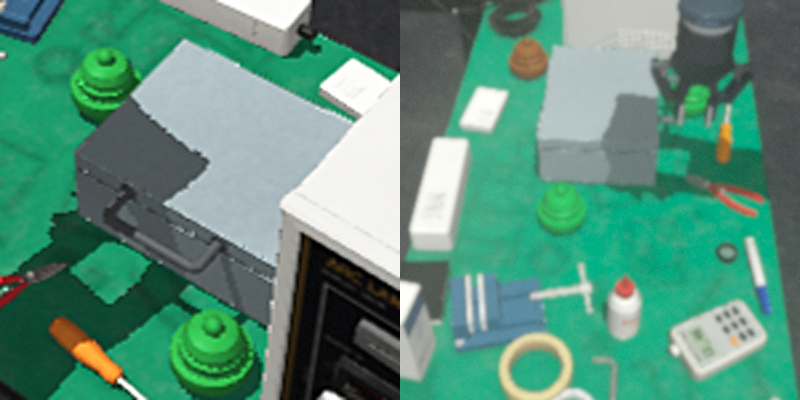

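The final picture shows the lid level: its near corner is at (77,158) and the bar ends at (108,215) and (203,268), where an angle of 0 puts them. The meter, the bottle and the look-alikes appear not to have moved, and the gripper is clear.

```bash
python3 -c "
from bench import ctrl
print(ctrl.hand_in())"
```

```text
the job is handed in; nothing more can be done
None
```

The dark box is shut and handed in at about 21 s: the stay was clicked through with the lid still up (the push ran on past the click, lowering the lid to about 1.02 rad), then the lid was guided down by its handle until it seated; the bottle and meter look untouched in the last pictures, and the sensor head can't be seen now that the lid is closed.

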